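Lock the carving turntable with its index bolt

TASK

The carving turntable has to be locked before chiselling: turn it by its wooden post until the steel keeper on its rim faces the sliding bolt, then push the bolt across by its knob until its tip is fully home against the back of the keeper. Feel it in gently: do not ram the bolt against the keeper, leave the tools and wood lying around where they are, and let go at the end.

Things in the scene. Friction and masses are not known exactly. Their poses are not given: they have to be found in the camera images.
- stand: fixed plywood board, 340 mm (its x) by 480 mm (its y), 18 mm thick, carrying the turntable and the bolt. Origin: centre of its underside, on the bench. The turntable's axis is vertical through its point (0, +80 mm); the bolt slides along its +y on the line x = 0, straight at the turntable's axis.
- turntable: round wooden plate, radius 150 mm, its top 50 mm above the bench, carrying a carved wood piece (42 mm high, up to 105 mm from the axis). Turns about its z with friction of about 0.7 N m and stays where left. Origin: on the axis, 32 mm above the bench. Keeper at its -y rim, post at its +y. Lined up when its yaw equals the stand's; starts 0.25 to 0.7 rad counter-clockwise (from above) of that.
- keeper_mouth (a point): centre of the open mouth of the keeper, 147 mm from the turntable's axis, at the height of the bolt's axis (62 mm above the bench). Axes as the turntable's: +y runs into the keeper. The keeper is a steel U open at the top: a slot 14 mm wide between two 8 mm thick cheeks that stand to 72 mm above the bench, closed by a back 25 mm behind the mouth. The bolt stops only against that back.
- post_top (a point): centre of the top of the wooden post by which the turntable is turned: upright cylinder, 22 mm diameter, 68 mm tall, top 118 mm above the bench, 125 mm from the turntable's axis, across the axis from the keeper.
- bolt: steel bolt: level round rod, 12 mm diameter, rounded tip, upright knob. Origin: on the rod's axis under the knob, 62 mm above the bench; +y is the way it slides, towards the turntable's axis. Slides with about 6 N of friction and stays where left; starts with its tip 7 to 21 mm short of the keeper's mouth; could slide 60 mm in all. The guides it runs in reach 72 mm above the bench.
- bolt_tip (a point): the foremost point of the bolt's rounded tip, 85 mm ahead (+y) of the bolt's origin, on its axis
- knob_top (a point): centre of the top of the bolt's knob, 50 mm above the rod's axis: upright cylinder, 18 mm diameter, its grip from 76 to 112 mm above the bench
- wide_chisel: wide chisel, 260 mm, lying on the bench to the right; not to be disturbed
- gouge: narrow chisel, 220 mm, lying on the bench to the right; not to be disturbed
- short_chisel: short chisel, 140 mm long, 25 mm high, lying on the stand beside the bolt; not to be disturbed
- offcut: wood offcut, 45 x 70 x 28 mm, lying on the stand on the other side of the bolt; not to be disturbed
- mallet: hammer, 280 mm, lying on the bench to the left; not to be disturbed
- round_blank: round of wood, 110 mm diameter, 30 mm thick, on the bench to the left; not to be disturbed
- bench_brush: brush, 200 mm, lying on the bench to the left; not to be disturbed

How it is judged (in metres and radians):
On the way:
1. the turntable is turned so that the keeper faces the bolt (within 7 mm), the bolt still short of the keeper (x of bolt_tip in the frame of keeper_mouth between -0.007 and 0.007 m and y of bolt_tip in the frame of keeper_mouth below 0 m), for 0.2 s.
At the end, for the whole second after the job is handed in: The bolt's tip is fully in the keeper: at least 23.5 mm past the mouth (its back is at 25 mm) and within 2.5 mm of the slot's middle, with bolt and turntable at rest and let go (y of bolt_tip in the frame of keeper_mouth between 0.0235 and 0.0275 m and x of bolt_tip in the frame of keeper_mouth between -0.0025 and 0.0025 m and linear speed of bolt below 0.005 m/s and angular speed of turntable below 0.03 rad/s); the robot touches nothing.
It fails at once if the bolt is pressed against the keeper with more than 20 N (contact force between bolt and turntable above 20 N).
It fails at once if a loose tool or piece of wood lying around is moved more than 20 mm (distance of any of wide_chisel, gouge, short_chisel, offcut, mallet, round_blank, bench_brush from where it was at the start of the episode above 0.02 m).
It also fails if it takes over 67 s, if anything falls off the work surface, if the arm or the gripper's body presses on something with over 40 N, if the wrist force passes 120 N, or if a joint passes its speed limit or range.

ROBOT

A 7-joint arm with a two-finger parallel gripper is mounted at the origin on the work surface. World frame = base frame: x ahead of the robot, y to its left, z up, the work surface at z = 0. Lengths are in mm, angles in rad, forces in N, time in s.
With the tool pointing down it reaches from about 425 to 825 mm from the base axis. Payload 3.6 kg.
Tool frame: the origin (TCP) lies midway between the tips of the shut fingers; the grasp point (between the pads) lies 19 mm behind it; z points along the fingers, y is the line along which they close (so a half turn about z gives the same grasp; the last joint's range is limited). The gripper opens to 93 mm and grips with 3 to 60 N. Pads are 15 mm wide; open, the fingers measure 128 mm over their backs; the gripper's body (75 mm by 188 mm) begins 65 mm behind the grasp point.
Start: joints at [1.284, 0.615, -0.013, 1.423, 0.008, 1.103, -0.04], TCP at [167.619, -627.983, 180.74] pointing down, gripper open.
Joint ranges: [-3.12, 3.12], [-0.3, 2.06], [-1.34, 1.32], [0.26, 2.42], [-1.36, 4.5], [0.01, 1.98], [-2.84, 2.84]. Speed limits (rad/s): [2.79, 2.79, 3.14, 3.14, 3.14, 3.14, 3.14].

INTERFACE

Orientations are given as a unit quaternion [w, x, y, z].
In Python, from cell import env gives the robot as it stands. The module is installed in compiled form; this text tells all that it offers.
- The arm moves only by the shell command python3 -m crank 'ROWS' [OPENING] [FORCE]. ROWS is a JSON list of rows, 1 to 10 of them, each an object with the fields x, y, z (the shift in mm), drx, dry, drz (a rotation vector in rad); a field left out counts as zero; each row shifts and turns the commanded pose from where the row before left it, along the tool's axes as they then stand; what a row does not reach is not made up. A row lasts 1/8 s, in which the tool goes at most 62.5 mm and 0.188 rad, less where a joint would pass 70% of its speed; a pose out of reach is approached as far as the arm can. OPENING is the opening from 0.0 (shut) to 1.0 (fully open), set as the command begins (- or left out keeps the last). The fingers move at their own pace and stop on an object; FORCE is the grip in N (left out, the last holds). Time passes only in rows, so rows that do not move let the fingers close. It prints the time, the measured TCP pose, the force, the opening and the grip force at its end. Input that does not fit is refused with a message, and nothing moves.
- env.read_state(): the state, without advancing time (a new reading comes with each control period).
- env.snapshot(name): name is "scene" or "top" or "wrist"; returns a dict with "pixels" (384x512x3 uint8, red, green, blue), "intrinsics" (3x3 intrinsics, pixels), "rvec" (rotation vector, rad) and "tvec" (3), from world to camera coordinates, as OpenCV has them; the wrist camera has in their place "tool_from_camera" (4x4, takes a point from camera to tool coordinates, whose origin is the TCP and whose axes are the flange's). Camera axes: x right, y down, z forward; pixel columns grow to the right and rows downward; lengths in mm; the calibration is good to about 2 mm. The wrist camera is an equidistant fisheye: a pixel r from the principal point sees the ray r / f radians off the axis. A picture is of the moment at which its call begins: read the wrist's pose just before it. There is no depth.
- env.finish_job(): hands the job in; it is judged then, once.
The state is a dict: "t": time; "joint_positions": joint angles; "qvel": joint speeds; "joint_efforts": joint torques, N m; "tcp_pos": TCP position; "ee_rot": TCP orientation; "force": force on the tool from outside, world axes, zero at the start; "torque": the same for the moment, N m; "opening": opening from 0.0 (shut) to 1.0 (fully open); "finger_force": force on a finger pad.
Only numpy, scipy, OpenCV 4.12 (cv2) and the standard library are available. Lean on these libraries where they do the work, as an engineer would, in place of code of your own. Each camera call takes 0.05 s, during which the arm holds its last target. There are 200 camera calls.

## Working session

There is one attempt and no reset: what is moved stays moved. The work goes in short steps, Python scripts to look and compute and a shell command to move; the robot and the scene stay as the last step left them, time stands still between calls to the robot, and variables do not carry over. Pictures are saved under pics/ and viewed, at most 10 in all, crops included, and the job is handed in when it is done.

```bash
mkdir -p pics; cat > h.py <<'E'
import numpy as np, cv2
from cell import env
from scipy.spatial.transform import Rotation as R
def snap(n,f):
    s=env.read_state(); d=env.snapshot(n); np.savez(f'pics/{f}.npz',**{k:v for k,v in d.items()},tcp=s['tcp_pos'],rot=s['ee_rot'])
    cv2.imwrite(f'pics/{f}.png',d['pixels'][:,:,::-1]); return d
def ray(d,u,v):
    M=cv2.Rodrigues(np.array(d['rvec'],float))[0]; K=np.array(d['intrinsics']); t=np.array(d['tvec'],float).ravel()
    return -M.T@t, M.T@np.linalg.inv(K)@[u,v,1]
def onz(d,u,v,z):
    c,r=ray(d,u,v); return c+r*(z-c[2])/r[2]
E
python3 - <<'E'
from h import *
for n in('scene','top'):
    d=snap(n,n+'0'); print(n,d['intrinsics'],ray(d,256,192))
s=env.read_state(); print(s)
a=cv2.imread('pics/top0.png'); cv2.imwrite('pics/top0b.png',cv2.resize(a,(800,600),interpolation=cv2.INTER_CUBIC))
E
```

```text
scene [[465.01565825   0.         259.88533174]
 [  0.         465.01565825 184.98097515]
 [  0.           0.           1.        ]] (array([1610.20001707, -535.68625876,  873.39713097]), array([-0.73685683,  0.39347015, -0.550019  ]))
top [[394.11741268   0.         256.8020239 ]
 [  0.         394.11741268 198.6559917 ]
 [  0.           0.           1.        ]] (array([ 296.27823443,   13.51925977, 1223.85786509]), array([ 0.23729942,  0.01259959, -0.97150378]))
{'t': 0.1, 'joint_positions': array([ 1.28353353,  0.61581087, -0.01264161,  1.42469436,  0.0080982 ,
        1.10340574, -0.04041107]), 'qvel': array([-0.00068802, -0.0014781 , -0.0003575 , -0.00334774, -0.00099664,
        0.00080119,  0.0007284 ]), 'joint_efforts': array([ 1.48885803e-03, -4.60046196e+01,  2.09678672e-01, -1.66246694e+01,
       -6.12862408e-02,  1.69453147e-02,  1.01587623e-04]), 'tcp_pos': array([ 167.4050844 , -627.26419693,  179.71927015]), 'ee_rot': array([-1.12390035e-03,  9.91506944e-01,  1.30048808e-01, -1.52995838e-04]), 'force': array([ 0.23857906, -0.21598702, -0.15628259]), 'torque': array([-0.01339021,  0.02550577,  0.00189979]), 'finger_force': 0.0, 'opening': 0.9951344735613518}
```

View pics/top0b.png

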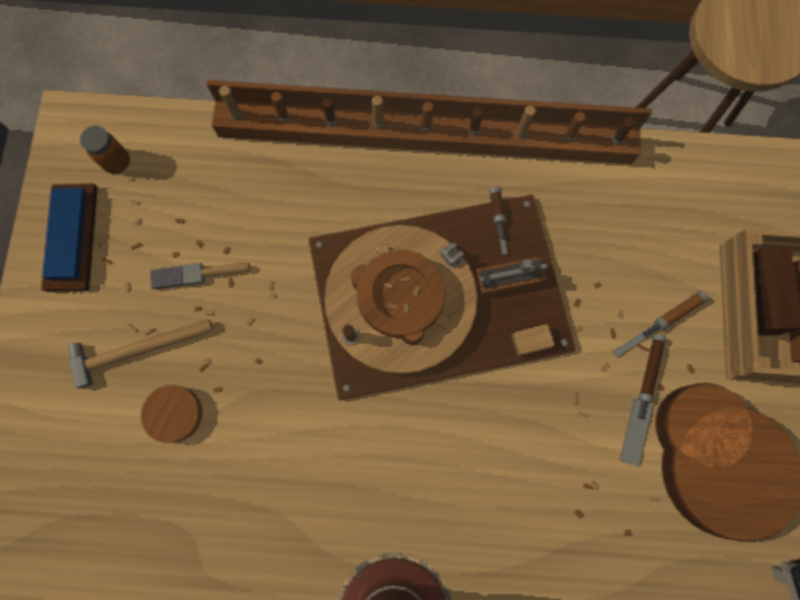

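View pics/scene0.png

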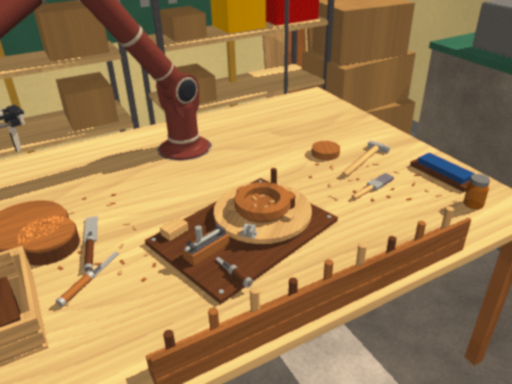

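The top view (800x600) shows the plate centre at about (401,298), the dark post at (350,333), the keeper at (453,255), and the bolt from (483,281) to (545,268). The stand corners are at (310,238), (535,196), (577,352) and (340,399). Next I'll measure these more precisely.

```bash
python3 - <<'E'
from h import *
d=dict(np.load('pics/top0.npz'))
c=[np.array(onz(d,u*.64,v*.64,18)) for u,v in((310,238),(535,196),(577,352),(340,399))]
print(np.round(c),[np.linalg.norm(c[i]-c[i-1]).round() for i in range(4)])
p=d['pixels'][115:265,190:380]
hsv=cv2.cvtColor(d['pixels'],cv2.COLOR_RGB2HSV)
# dark stand corners by min area rect of convex hull
m=((hsv[:,:,2]<105)).astype(np.uint8); m[:110]=0;m[265:]=0;m[:,:185]=0;m[:,380:]=0
n,l,st,_=cv2.connectedComponentsWithStats(m); k=1+np.argmax(st[1:,4]); ct=cv2.findContours((l==k).astype(np.uint8),0,2)[0][0]
h=cv2.convexHull(ct); q=cv2.approxPolyDP(h,6,True)[:,0]; print(q)
for a in q: print(onz(d,*a,18).round(1))
cv2.imwrite('pics/crop.png',cv2.resize(p[:,:,::-1],None,fx=4.2,fy=4,interpolation=cv2.INTER_CUBIC)[:600])
E
```

```text
[[ 709.  223.   18.]
 [ 834. -238.   18.]
 [ 509. -328.   18.]
 [ 385.  132.   18.]] [np.float64(337.0), np.float64(478.0), np.float64(337.0), np.float64(476.0)]
[[344 128]
 [368 183]
 [370 225]
 [216 254]
 [198 152]
 [318 120]]
[ 825.8 -243.8   18. ]
[ 644.4 -323.2   18. ]
[ 510.1 -330.    18. ]
[389.  137.3  18. ]
[710.3 224.5  18. ]
[ 848.  -157.8   18. ]
```

View pics/crop.png

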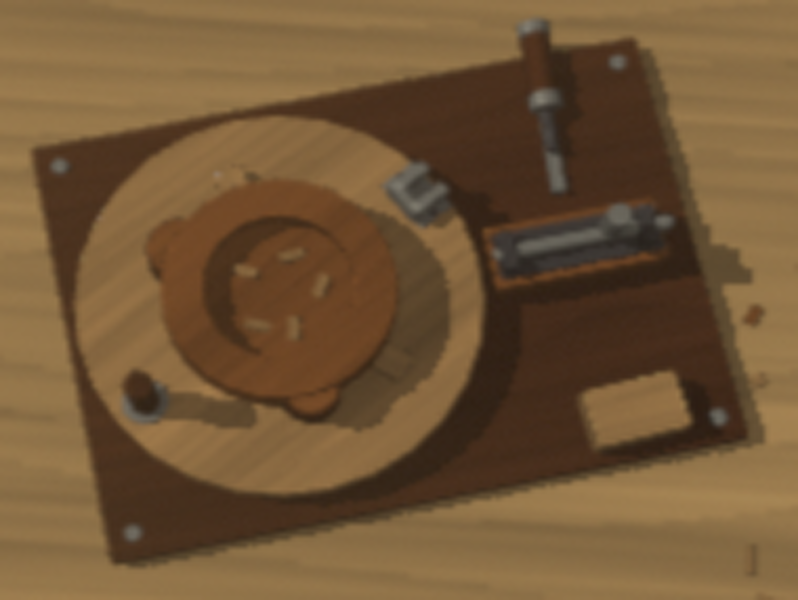

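The crop shows the stand corners at (34,150), (634,40), (750,437) and (113,562). The post top is near (139,384), the keeper near (419,193), the knob near (621,215), and the bolt nose near (497,254).

```bash
cat > m.py <<'E'
from h import *
d=dict(np.load('pics/top0.npz'))
P=lambda x,y,z:onz(d,190+x/4.2-.4,115+y/4-.4,z)[:2]
c=np.array([P(34,150,18),P(634,40,18),P(750,437,18),P(113,562,18)])
S=c.mean(0); ey=(c[0]+c[3]-c[1]-c[2]); ey/=np.linalg.norm(ey); ex=np.array([ey[1],-ey[0]]); yaw=np.arctan2(ex[1],ex[0])
ex2=c[1]+c[0]-c[2]-c[3]; print('S',S,'yaw',yaw,'yaw from x sides',np.arctan2(ex2[1],ex2[0]))
A=S+80*ey; print('axis',A)
hsv=cv2.cvtColor(d['pixels'],cv2.COLOR_RGB2HSV)
ell=np.array([(76,300),(100,215),(180,140),(280,115),(380,145),(486,300),(465,375),(385,465),(285,494),(180,460),(110,390)])
w=np.array([P(x,y,50) for x,y in ell]); s=np.linalg.lstsq(np.c_[2*w,np.ones(len(w))],(w**2).sum(1),rcond=None)[0]
print('plate',s[:2],np.sqrt(s[2]+s[:2]@s[:2]))
for n,x,y,z in(('post',139,384,118),('keeper',419,193,72),('knob',621,215,112),('tip',497,254,62),('ch',557,190,30),('off',580,395,46),('off2',595,450,20)):
    q=P(x,y,z); v=q-S; print(n,q.round(1),'stand',(v@ex).round(1),(v@ey).round(1),'rAxis',np.linalg.norm(q-A).round(1),'ang',np.arctan2(*(q-A)[::-1]).round(3), 'rel',((np.arctan2(*(q-A)[::-1])-np.arctan2(ey[1],ey[0])+np.pi)%(2*np.pi)-np.pi).round(3))
E
python3 m.py
```

```text
S [611.49391289 -48.90701799] yaw 0.27055556684117205 yaw from x sides 0.2739722838339413
axis [590.11256612  28.18278685]
plate [592.48338913  27.55842611] 147.70029636971992
post [505.3 119.1] stand -57.4 190.2 rAxis 124.3 ang 2.322 rel 0.48
keeper [676.3 -67.2] stand 57.5 -35.0 rAxis 128.6 ang -0.836 rel -2.678
knob [ 655.9 -206.8] stand 0.6 -164.0 rAxis 244.0 ang -1.298 rel -3.139
tip [ 634.7 -127.1] stand 1.4 -81.5 rAxis 161.5 ang -1.291 rel -3.133
ch [ 699.8 -174.2] stand 51.6 -144.3 rAxis 230.2 ang -1.074 rel -2.915
off [ 532.2 -193.3] stand -115.0 -118.0 rAxis 228.9 ang -1.826 rel 2.615
off2 [ 495.  -210.1] stand -155.3 -124.2 rAxis 256.5 ang -1.951 rel 2.491
```

```bash
cat >> h.py <<'E'
def delta(*targets):
    s=env.read_state(); q=s['ee_rot']; M=R.from_quat([q[1],q[2],q[3],q[0]]).as_matrix(); p=s['tcp_pos']
    print('t',round(s['t'],2),'p',p.round(1),'yang',np.arctan2(M[1,1],M[0,1]).round(4),'xang',np.arctan2(M[1,0],M[0,0]).round(4),'tilt',M[:2,2].round(4),'F',s['force'].round(1),'op',round(s['opening'],3),'ff',round(float(s['finger_force']),1))
    for t in targets:
        print(t,'->tool',(M.T@(np.array(t)-p)).round(1)); p=np.array(t)
E
python3 -m crank '[{"drz":-0.187}, {"drz":-0.187}, {"drz":-0.187}, {"drz":-0.187}, {"drz":-0.187}, {"drz":-0.187}, {"drz":-0.187}, {"drz":-0.187}, {"drz":-0.187}, {"drz":-0.187}]' 1
python3 -m crank '[{"drz":-0.187}, {}]'
python3 -c "
from h import *
delta((470,-250,180),(505.3,119.1,180),(505.3,119.1,81))"
```

```text
t: 1.35
tcp_pos: [167.3, -627.6, 180.0]
ee_rot: [-0.001, 0.481, 0.876, 0.0]
force: [-0.5, 0.6, -0.2]
opening: 0.999
finger_force: 0.0
t: 1.6
tcp_pos: [167.1, -627.7, 180.0]
ee_rot: [-0.0, 0.401, 0.916, 0.001]
force: [-0.2, -0.2, -0.1]
opening: 0.999
finger_force: 0.0
t 1.6 p [ 167.1 -627.7  180. ] yang 0.7445 xang 2.3153 tilt [-0.      0.0016] F [-0.2 -0.2 -0.1] op 0.999 ff 0.0
(470, -250, 180) ->tool [ 72.5 478.6   0.6]
(505.3, 119.1, 180) ->tool [247.5 276.1   0.6]
(505.3, 119.1, 81) ->tool [-0.1 -0.1 99. ]
```

```bash
python3 -m crank '[{"x":7, "y":48}, {"x":7, "y":48}, {"x":7, "y":48}, {"x":7, "y":48}, {"x":7, "y":48}, {"x":7, "y":48}, {"x":7, "y":48}, {"x":7, "y":48}, {"x":7, "y":48}, {"x":7, "y":48}]' >/dev/null
python3 -m crank '[{"x":31, "y":35}, {"x":31, "y":35}, {"x":31, "y":35}, {"x":31, "y":35}, {"x":31, "y":35}, {"x":31, "y":35}, {"x":31, "y":35}, {"x":31, "y":30}, {}, {}]' >/dev/null
python3 -c "
from h import *
delta((505.3,119.1,180),(505.3,119.1,81))
snap('wrist','w1');d=np.load('pics/w1.npz');print(d['intrinsics'],d['tool_from_camera'])"
```

```text
t 4.1 p [505.4 117.4 180.5] yang 0.7447 xang 2.3155 tilt [-0.0005 -0.0012] F [ 0.3 -0.  -0.2] op 1.0 ff 0.0
(505.3, 119.1, 180) ->tool [1.3 1.1 0.5]
(505.3, 119.1, 81) ->tool [ 0.1  0.1 99. ]
[[297.31863964   0.         261.63544433]
 [  0.         297.31863964 190.24994264]
 [  0.           0.           1.        ]] [[ 9.50709120e-04 -9.65754601e-01 -2.59455483e-01  7.08234547e+01]
 [ 9.99999474e-01  8.17957047e-04  6.19616268e-04  1.47645687e-01]
 [-3.86173820e-04 -2.59455936e-01  9.65754870e-01 -2.04389369e+02]
 [ 0.00000000e+00  0.00000000e+00  0.00000000e+00  1.00000000e+00]]
```

View pics/w1.png

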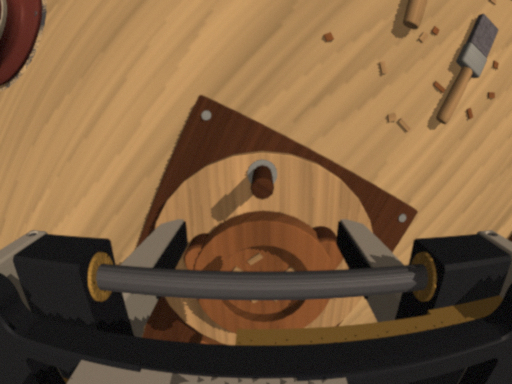

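The wrist view shows the post at about (262,172–197), centred between the fingers (principal column 261.6). The carved piece lies below it. I'll cast its top onto z=118 as a check.

```bash
cat >> h.py <<'E'
def wray(d,u,v,z):
    K=d['intrinsics'];a=np.array([u-K[0,2],v-K[1,2]])/K[0,0];r=np.hypot(*a)
    c=np.r_[a*(np.sin(r)/r if r>1e-9 else 1),np.cos(r)]; T=d['tool_from_camera']; q=d['rot']
    M=R.from_quat([q[1],q[2],q[3],q[0]]).as_matrix(); o=M@T[:3,3]+d['tcp']; w=M@T[:3,:3]@c
    return o+w*(z-o[2])/w[2]
E
python3 -c "
from h import *
d=dict(np.load('pics/w1.npz'))
p=d['pixels'].astype(int); sub=p[150:210,240:290]; 
h=cv2.cvtColor(d['pixels'],cv2.COLOR_RGB2HSV)[160:215,235:290]; m=((h[:,:,2]<95)&(h[:,:,1]>90)).astype(np.uint8)
n,l,st,c=cv2.connectedComponentsWithStats(m)
for i in range(1,n):
  if st[i,4]>30: print(st[i]+[235,160,0,0,0],c[i]+[235,160])
for v in (184,188,192): print(v,wray(d,262.5,v,118))
"
```

```text
[250 166  23  33 575] [261.64521739 182.60869565]
[244 212  39   3  89] [263.07865169 213.23595506]
184 [502.72842175 121.85703605 118.        ]
188 [505.32371859 119.05084777 118.        ]
192 [507.93738855 116.22493646 118.        ]
```

```bash
python3 -m crank '[{"x":1.3, "y":1.1}, {"z":35}, {"z":34}, {"z":20}, {"z":10}, {}, {}]' >/dev/null
python3 -c "
from h import *
delta((505.3,119.1,81))"
python3 -m crank '[{}, {}, {}, {}, {}, {}]' 0 20
python3 -c "
from h import *
delta((505.3,119.1,81))"
```

```text
t 5.03 p [506.2 120.2  82.6] yang 0.7465 xang 2.3173 tilt [0.0018 0.0006] F [-0.4 -0.1  1.5] op 1.001 ff 0.0
(505.3, 119.1, 81) ->tool [-0.2 -1.4  1.6]
t: 5.78
tcp_pos: [505.4, 120.1, 81.8]
ee_rot: [-0.0, 0.4, 0.916, 0.0]
force: [-0.3, 0.5, -0.2]
opening: 0.407
finger_force: 0.0
t 5.78 p [505.4 120.1  81.8] yang 0.7471 xang 2.3179 tilt [-0.0001  0.0001] F [-0.3  0.5 -0.2] op 0.407 ff 0.0
(505.3, 119.1, 81) ->tool [-0.6 -0.7  0.8]
```

```bash
python3 -m crank '[{}, {}, {}, {}, {}, {}]'
python3 -c "
from h import *
delta((505.3,119.1,81))
A=np.array([591,28.]); p=env.read_state()['tcp_pos'][:2]-A; print(np.hypot(*p),np.arctan2(p[1],p[0]))"
```

```text
t: 6.52
tcp_pos: [505.4, 120.1, 81.8]
ee_rot: [-0.0, 0.4, 0.916, 0.0]
force: [0.1, 0.3, -0.8]
opening: 0.01
finger_force: 0.0
t 6.53 p [505.4 120.1  81.8] yang 0.7471 xang 2.3179 tilt [0.     0.0001] F [ 0.1  0.3 -0.8] op 0.01 ff 0.0
(505.3, 119.1, 81) ->tool [-0.6 -0.7  0.8]
125.69216476960261 2.3197385106640196
```

The fingers shut on nothing, so I'll look.

```bash
python3 -c "
from h import *
snap('wrist','w2');snap('scene','s2');d=snap('top','t2')
a=cv2.imread('pics/w2.png');b=cv2.resize(cv2.imread('pics/s2.png')[140:240,190:330],None,fx=2.8,fy=2.8,interpolation=2);c=cv2.resize(cv2.imread('pics/t2.png')[130:260,190:320],None,fx=2.8,fy=2.8,interpolation=2)
W=np.zeros((600,800,3),np.uint8);W[:216,:288]=cv2.resize(a,(288,216));W[220:220+280,:392]=b;W[220:220+364,400:764]=c;cv2.imwrite('pics/mix.png',W)"
```

```text
(no output)
```

View pics/mix.png

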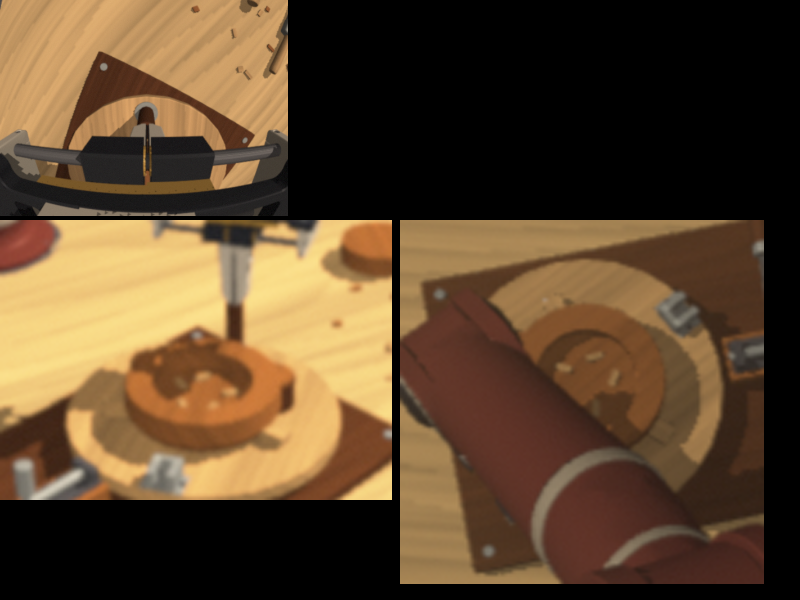

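The scene view shows the shut fingertips just above the post top, although the TCP reads z=82. I'll check where the tips really are by ray casting.

```bash
python3 -c "
from h import *
d=dict(np.load('pics/s2.npz'))
for n,u,v in(('tip',190+236/2.8,140+(302-220)/2.8),('postbase?',190+235/2.8,140+(344-220)/2.8)):
  c,r=ray(d,u,v); s=(505.3-c[0])/r[0]; print(n,(c+r*s).round(1))
d0=dict(np.load('pics/scene0.npz')); d0t=dict(np.load('pics/top0.npz'))
print('scene->px of post top', cv2.projectPoints(np.array([[505.3,119.1,118],[505.3,119.1,82],[505.3,119.1,50]]),d['rvec'],d['tvec'],d['intrinsics'],None)[0].round(1).tolist())
w=dict(np.load('pics/w2.npz'));print(w['tcp'])
a=cv2.imread('pics/w2.png')[100:384,100:420];b=cv2.imread('pics/s2.png')[120:200,220:330];
W=np.zeros((560,800,3),np.uint8);W[:284,:320]=a;W[:480,330:800]=cv2.resize(b,None,fx=6,fy=6,interpolation=2)[:,:470];cv2.imwrite('pics/mix2.png',W)
"
```

```text
tip [505.3 123.  112.7]
postbase? [505.3 121.6  56.2]
scene->px of post top [[[273.2, 168.2]], [[273.3, 177.8]], [[273.3, 186.1]]]
[505.42068134 120.05813654  81.78455916]
```

View pics/mix2.png

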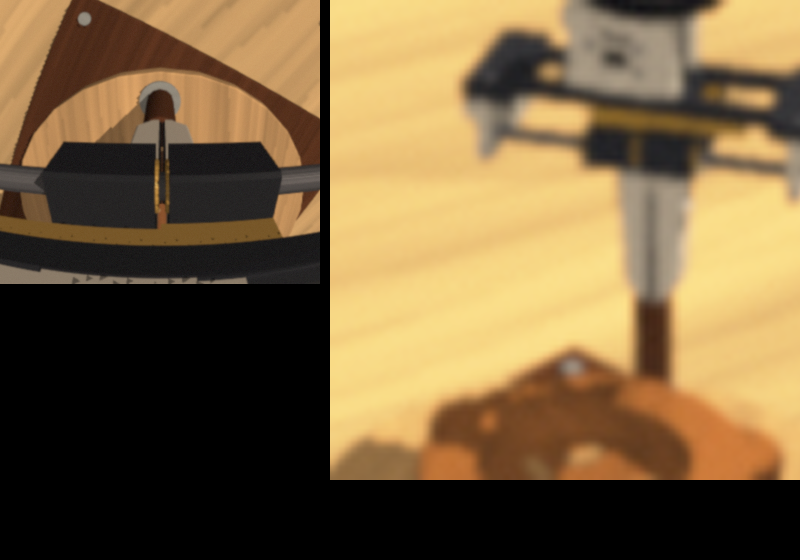

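```bash
python3 -c "
from h import *
d=dict(np.load('pics/w2.npz'));T=np.linalg.inv(d['tool_from_camera']);K=d['intrinsics']
for z in (0,-10,-20,-30,-40,-60):
  c=T[:3,:3]@[0,0,z]+T[:3,3]; th=np.arctan2(np.hypot(c[0],c[1]),c[2]); r=th*K[0,0]; print(z,(c[:2]/np.hypot(c[0],c[1])*r+[K[0,2],K[1,2]]).round(1))
s=dict(np.load('pics/s2.npz'))
for z in (82,101,118,147,166): print(z,cv2.projectPoints(np.array([[505.4,120.1,z]]),s['rvec'],s['tvec'],s['intrinsics'],None)[0].ravel().round(1))
print(env.read_state()['t'])
"
```

```text
0 [261.2 211.4]
-10 [261.2 216.1]
-20 [261.2 221.2]
-30 [261.2 226.9]
-40 [261.2 233.2]
-60 [261.1 247.8]
82 [273.5 177.7]
101 [273.5 172.7]
118 [273.5 168.1]
147 [273.5 160.2]
166 [273.5 155. ]
6.675
```

Both views put the visible fingertips about 35 mm behind the reported TCP, so the fingers closed just above the post. I'll open, go 25 mm lower (safe under either reading) and close again.

```bash
python3 -m crank '[{}, {}, {}, {}, {}, {}, {}, {}]' 1 20 | grep -E 'open'
python3 -m crank '[{"y":-0.7, "z":6}, {"z":7}, {"z":7}, {"z":5}, {}]' 
python3 -m crank '[{}, {}, {}, {}, {}, {}, {}, {}]' 0 20
python3 -c "
from h import *
delta((505.3,119.1,81));snap('wrist','w3')"
```

```text
opening: 0.816
t: 8.3
tcp_pos: [504.6, 119.5, 56.3]
ee_rot: [-0.0, 0.4, 0.916, -0.0]
force: [0.3, -0.5, 0.9]
opening: 1.002
finger_force: 0.0
t: 9.3
tcp_pos: [504.3, 119.0, 56.7]
ee_rot: [-0.0, 0.4, 0.916, -0.001]
force: [-0.9, -0.9, 1.0]
opening: 0.227
finger_force: 20.0
t 9.3 p [504.3 119.   56.7] yang 0.7469 xang 2.3177 tilt [-0.0014 -0.0011] F [-0.9 -0.9  1. ] op 0.227 ff 20.0
(505.3, 119.1, 81) ->tool [ -0.6   0.8 -24.3]
```

Gripped on the 22 mm post (21 mm opening). Now turning clockwise along the arc.

```bash
python3 -m crank '[{"x":-0.23, "y":7.5, "drz":0.06}, {"x":-0.23, "y":7.5, "drz":0.06}, {"x":-0.23, "y":7.5, "drz":0.06}, {"x":-0.23, "y":7.5, "drz":0.06}, {"x":-0.23, "y":7.5, "drz":0.06}, {"x":-0.23, "y":7.5, "drz":0.06}, {"x":-0.23, "y":7.5, "drz":0.06}, {}, {}]'
python3 -c "
from h import *
delta((557.3,148.9,56.7))
A=np.array([591,28.]); p=env.read_state()['tcp_pos'][:2]-A; print(np.hypot(*p),np.arctan2(p[1],p[0])-np.pi/2-.272)
d=snap('top','t3');cv2.imwrite('pics/t3c.png',cv2.resize(d['pixels'][115:265,190:380,::-1],None,fx=4.2,fy=4,interpolation=2))"
```

```text
t: 10.48
tcp_pos: [548.9, 146.1, 56.8]
ee_rot: [-0.0, 0.582, 0.813, -0.0]
force: [-2.7, -0.7, 1.7]
opening: 0.231
finger_force: 20.0
t 10.47 p [548.9 146.1  56.8] yang 0.3279 xang 1.8987 tilt [-0.0012 -0.0003] F [-2.7 -0.7  1.7] op 0.231 ff 20.0
(557.3, 148.9, 56.7) ->tool [-0.1  8.8  0. ]
125.38039280331971 0.07038378181067206
```

View pics/t3c.png

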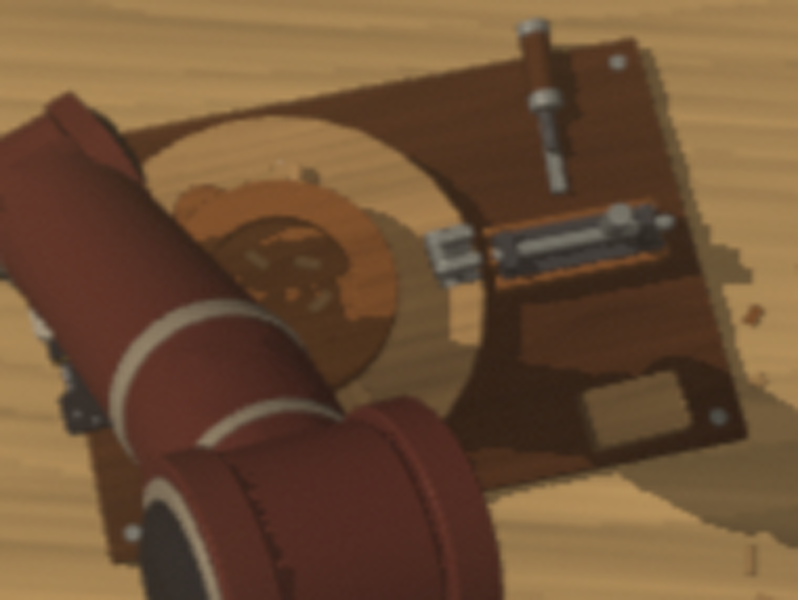

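Crop: the keeper is now near (452,254), and the rod's line would cross there at y≈263, so about 0.07 rad is still to go. That agrees with the post angle.

```bash
python3 -m crank '[{"x":-0.08, "y":4.4, "drz":0.035}, {"x":-0.08, "y":4.4, "drz":0.035}, {}, {}, {}]' >/dev/null
python3 - <<'E'
from h import *
delta((557.3,148.9,56.7))
A=np.array([591,28.]); p=env.read_state()['tcp_pos'][:2]-A; print(np.hypot(*p),np.arctan2(p[1],p[0])-np.pi/2-.272)
d=snap('top','t4');cv2.imwrite('pics/t4c.png',cv2.resize(d['pixels'][155:205,280:360,::-1],None,fx=10,fy=10,interpolation=2))
E
```

```text
t 11.15 p [557.5 148.7  56.7] yang 0.2573 xang 1.8281 tilt [-0.001  -0.0001] F [-5.2 -0.5  3.5] op 0.232 ff 20.0
(557.3, 148.9, 56.7) ->tool [ 0.2 -0.2  0. ]
125.29226606744301 -0.0014534818561062757
```

View pics/t4c.png

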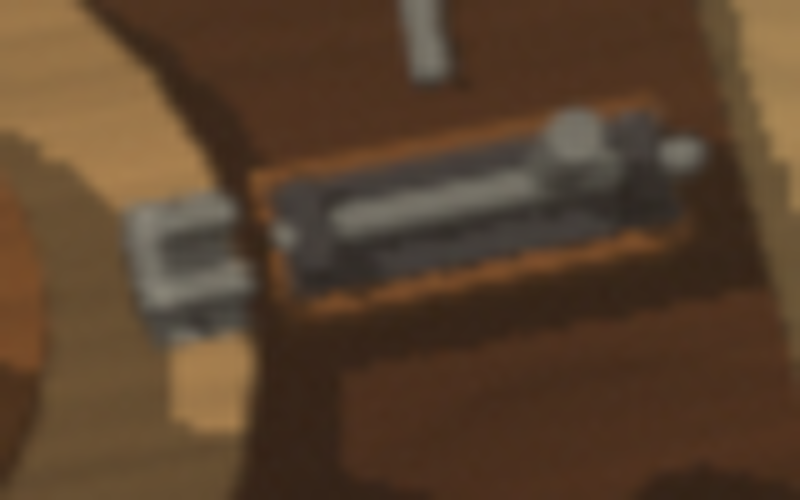

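The keeper's slot (around (204,250)) lines up with the rod's line to about 1 mm. I'll release, rise and go above the knob, where the wrist camera gives a finer check.

```bash
python3 -m crank '[{}, {}, {}, {}, {}, {}, {}, {}]' 1 | grep open
python3 -m crank '[{"z":-20}, {"z":-40}, {"z":-20}, {"drz":-0.015}]'
python3 -c "
from h import *
delta((655.9,-206.8,137),(655.9,-206.8,60))"
```

```text
opening: 0.992
t: 12.7
tcp_pos: [559.3, 149.3, 138.4]
ee_rot: [0.001, 0.604, 0.797, 0.002]
force: [0.9, -0.1, 0.2]
opening: 1.0
finger_force: 0.0
t 12.7 p [559.3 149.3 138.4] yang 0.2728 xang 1.8436 tilt [0.0037 0.0012] F [ 0.9 -0.1  0.2] op 1.0 ff 0.0
(655.9, -206.8, 137) ->tool [-369.    -2.9    1.3]
(655.9, -206.8, 60) ->tool [-0.  -0.3 77. ]
```

```bash
python3 -m crank '[{"x":-41}, {"x":-41}, {"x":-41}, {"x":-41}, {"x":-41}, {"x":-41}, {"x":-41}, {"x":-41, "y":-1.5}, {"x":-41, "y":-1.5}, {}]' >/dev/null
python3 -m crank '[{}, {}]' >/dev/null
python3 - <<'E'
from h import *
delta((655.9,-206.8,137))
d=snap('wrist','w5');cv2.imwrite('pics/w5c.png',cv2.resize(d['pixels'][:240,160:360,::-1],None,fx=2.5,fy=2.5,interpolation=2))
E
```

```text
t 14.2 p [ 654.3 -205.1  136.4] yang 0.2752 xang 1.846 tilt [-0.0008  0.0016] F [ 0.  -0.4  0.7] op 1.0 ff 0.0
(655.9, -206.8, 137) ->tool [-2.1  1.1 -0.6]
```

View pics/w5c.png

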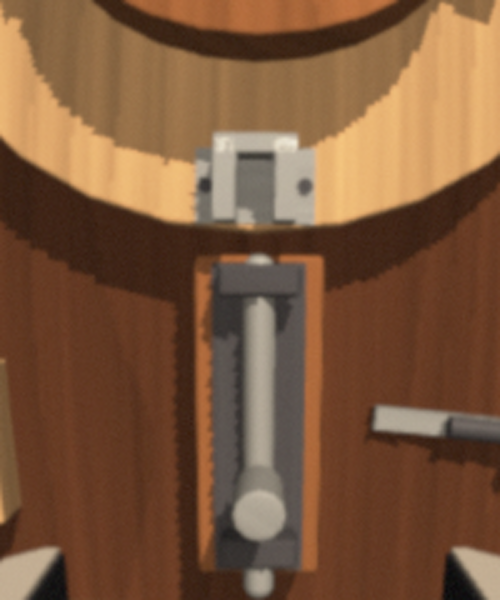

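The crop shows the keeper's outer edges at x≈212 and 298 (middle 255), the slot from 236 to 275 (middle 255.5), the rod centre at x≈259, and the knob top at (259,513). The keeper sits about 1.5 mm to the left of the rod's line. I'll measure this by rays.

```bash
cat > k.py <<'E'
from h import *
import sys
d=dict(np.load('pics/%s.npz'%sys.argv[1])); C=lambda x,y,z: wray(d,160+x/2.5-.3,y/2.5-.3,z)
g=d['pixels'].astype(float).mean(2)
for v in map(int,sys.argv[2:]): print(v,np.round(g[v,236:294]).astype(int).tolist())
E
python3 k.py w5 66 75 80 130 150
python3 - <<'E'
from h import *
d=dict(np.load('pics/w5.npz')); C=lambda x,y,z: wray(d,160+x/2.5-.3,y/2.5-.3,z)[:2]
A=np.array([591,28.])
sl=[C(255.5,160,72),C(255.5,218,72)]; rod=[C(259.5,310,68),C(259.2,440,68)]; kn=C(259,513,112); tip=C(260,255,62)
u=rod[0]-rod[1];u/=np.linalg.norm(u); n=np.array([u[1],-u[0]])
print('rod ang',np.arctan2(u[1],u[0])-np.pi/2,'slot ang',np.arctan2(*(sl[0]-sl[1])[::-1])-np.pi/2)
print('knob',kn,'tip',tip,'slot mouth',sl[1])
for nme,q in(('back',sl[0]),('mouth',sl[1]),('knob',kn),('axis?',A)): print(nme,'lat',(q-rod[0])@n,'along from tip',(q-tip)@u)
E
```

```text
66 [170, 170, 170, 173, 171, 170, 167, 145, 134, 159, 174, 176, 178, 178, 177, 178, 175, 162, 133, 111, 111, 111, 112, 110, 110, 111, 111, 110, 110, 111, 111, 111, 111, 121, 152, 173, 177, 178, 178, 177, 178, 177, 178, 176, 175, 175, 176, 175, 176, 177, 182, 179, 176, 176, 175, 176, 176, 179]
75 [176, 169, 137, 96, 69, 58, 58, 61, 101, 159, 173, 175, 174, 175, 178, 175, 171, 155, 124, 110, 109, 110, 109, 112, 109, 110, 110, 110, 110, 110, 110, 110, 110, 124, 154, 172, 175, 175, 176, 177, 175, 172, 153, 122, 95, 89, 88, 96, 121, 158, 178, 178, 176, 174, 173, 176, 175, 179]
80 [173, 166, 155, 131, 114, 110, 109, 110, 127, 165, 175, 174, 175, 175, 174, 174, 170, 152, 123, 107, 109, 107, 111, 110, 110, 108, 110, 110, 109, 109, 108, 108, 108, 128, 162, 175, 175, 176, 175, 175, 173, 176, 175, 173, 173, 170, 171, 173, 173, 176, 180, 178, 176, 173, 174, 176, 178, 178]
130 [40, 56, 81, 96, 93, 84, 71, 67, 63, 56, 51, 53, 53, 54, 55, 51, 52, 53, 53, 52, 60, 79, 102, 124, 140, 150, 161, 166, 167, 165, 159, 153, 142, 117, 77, 54, 54, 60, 74, 84, 82, 85, 87, 87, 88, 93, 106, 113, 115, 115, 115, 113, 97, 80, 71, 71, 73, 70]
150 [39, 53, 80, 104, 112, 115, 111, 106, 92, 83, 82, 85, 86, 87, 85, 85, 84, 78, 66, 54, 60, 75, 103, 124, 137, 150, 160, 165, 166, 163, 158, 152, 140, 113, 91, 84, 84, 85, 86, 85, 82, 85, 88, 85, 86, 94, 107, 114, 113, 113, 112, 111, 100, 77, 74, 73, 72, 71]
rod ang 0.2748548564006541 slot ang 0.2761160258676094
knob [ 656.99454186 -207.03958721] tip [ 634.7211337  -126.37735982] slot mouth [ 629.54937072 -114.26291697]
back lat -1.5316265647671279 along from tip 34.39366343971113
mouth lat -1.5047254436996467 along from tip 13.06337634521377
knob lat -0.2699801520702304 along from tip -83.67970281119685
axis? lat 0.004056112235637717 along from tip 160.44897640831724
```

Slot and rod are parallel with the keeper about 1.6 mm off, and the rounded tip can cam that with only a few newtons, leaving at most 1 mm. Next I'll grip the knob across the slide, lightly so that slipping limits the push.

```bash
python3 -m crank '[{"x":-2.4, "y":1.7}, {"z":30}, {"z":30}, {"z":16}, {"z":10}, {}, {}]'
python3 -m crank '[{}, {}, {}, {}, {}, {}, {}, {}]' 0 12 | grep -E 'open|fing|force'
python3 -m crank '[{}, {}, {}]' 
python3 -c "
from h import *
delta((656.6,-206.9,50))"
```

```text
t: 15.12
tcp_pos: [657.7, -209.4, 52.0]
ee_rot: [0.001, 0.605, 0.796, 0.001]
force: [-0.2, -0.1, -0.4]
opening: 0.998
finger_force: 0.0
force: [4.7, 1.9, -2.1]
opening: 0.189
finger_force: 10.4
t: 16.5
tcp_pos: [656.9, -209.3, 50.8]
ee_rot: [0.0, 0.605, 0.796, 0.0]
force: [1.6, 0.1, -0.2]
opening: 0.192
finger_force: 12.0
t 16.5 p [ 656.9 -209.3   50.8] yang 0.2721 xang 1.8429 tilt [0.0004 0.0001] F [ 1.6  0.1 -0.2] op 0.192 ff 12.0
(656.6, -206.9, 50) ->tool [2.4 0.3 0.8]
```

```bash
python3 -m crank '[{"x":1.5}, {"x":1.5}, {"x":1.5}, {"x":1.5}, {"x":1.5}, {"x":1.5}, {"x":1}]' | grep -E 't:|tcp|force|open'
python3 -m crank '[{"x":1}, {"x":1}, {"x":1}, {"x":1}]' | grep -E 't:|tcp|force|open'
python3 -m crank '[{"x":1}, {"x":1}, {"x":1}, {"x":1}]' | grep -E 't:|tcp|force|open'
python3 -c "
from h import *
delta((657,-209.3,50.8))
d=snap('wrist','w6');cv2.imwrite('pics/w6c.png',cv2.resize(d['pixels'][:240,160:360,::-1],None,fx=2.5,fy=2.5,interpolation=2))"
```

```text
t: 17.38
tcp_pos: [655.3, -203.5, 50.8]
ee_rot: [0.003, 0.605, 0.796, -0.001]
force: [5.5, -4.8, -3.6]
opening: 0.191
finger_force: 12.0
t: 17.88
tcp_pos: [654.3, -199.7, 50.8]
ee_rot: [0.003, 0.605, 0.796, -0.001]
force: [5.2, -4.8, -4.4]
opening: 0.19
finger_force: 12.0
t: 18.38
tcp_pos: [653.2, -195.9, 50.8]
ee_rot: [0.003, 0.605, 0.796, -0.001]
force: [5.0, -5.6, -3.9]
opening: 0.193
finger_force: 12.0
t 18.38 p [ 653.2 -195.9   50.8] yang 0.27 xang 1.8408 tilt [ 0.0034 -0.0048] F [ 5.  -5.6 -3.9] op 0.193 ff 12.0
(657, -209.3, 50.8) ->tool [-14.    0.1   0.1]
```

View pics/w6c.png

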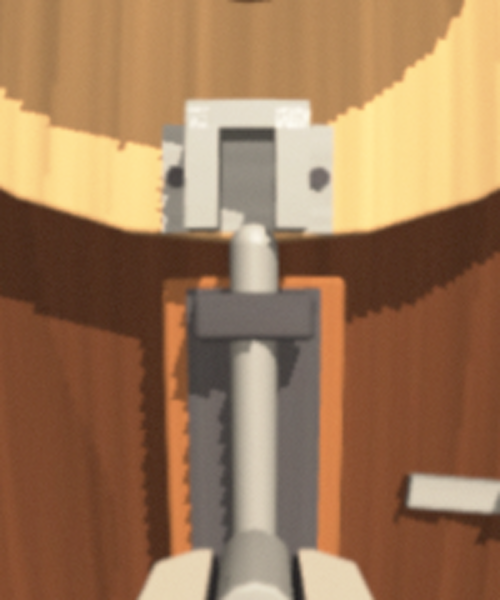

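The tip is at the mouth: rod centre x≈255, slot 219–276 (middle 247). The offset is about 1.8 mm and the rod overlaps the slot well. Advancing 0.8 mm at a time.

```bash
for i in 1; do :; done
python3 -m crank '[{"x":0.8}, {"x":0.8}]' | grep -E 'tcp|force:'
python3 -m crank '[{"x":0.8}, {"x":0.8}]' | grep -E 'tcp|force:'
python3 -m crank '[{"x":0.8}, {"x":0.8}]' | grep -E 'tcp|force:'
python3 -m crank '[{"x":0.8}, {"x":0.8}]' | grep -E 'tcp|force:'
```

```text
tcp_pos: [652.8, -194.4, 50.8]
force: [4.6, -4.5, -4.3]
finger_force: 12.0
tcp_pos: [652.4, -193.2, 50.8]
force: [6.1, -6.0, -4.1]
finger_force: 12.0
tcp_pos: [652.2, -192.4, 50.8]
force: [5.3, -6.3, -5.2]
finger_force: 12.0
tcp_pos: [652.0, -191.5, 50.8]
force: [5.1, -7.6, -4.2]
finger_force: 12.0
```

```bash

python3 -m crank '[{"x":0.8}, {"x":0.8}]' | grep -E 'tcp|force:|open'
python3 -m crank '[{"x":0.8}, {"x":0.8}]' | grep -E 'tcp|force:|open'
python3 -c "
from h import *
delta((653.2,-195.9,50.8))
d=snap('wrist','w7');cv2.imwrite('pics/w7c.png',cv2.resize(d['pixels'][:240,160:360,::-1],None,fx=2.5,fy=2.5,interpolation=2))"
```

```text
tcp_pos: [651.7, -190.6, 50.8]
force: [6.2, -7.2, -5.4]
opening: 0.192
finger_force: 12.0
tcp_pos: [651.3, -189.2, 50.8]
force: [6.1, -8.0, -5.1]
opening: 0.186
finger_force: 12.0
t 19.93 p [ 651.3 -189.2   50.8] yang 0.2687 xang 1.8394 tilt [ 0.0052 -0.008 ] F [ 6.1 -8.  -5.1] op 0.186 ff 12.0
(653.2, -195.9, 50.8) ->tool [-7.   0.1  0.1]
```

View pics/w7c.png

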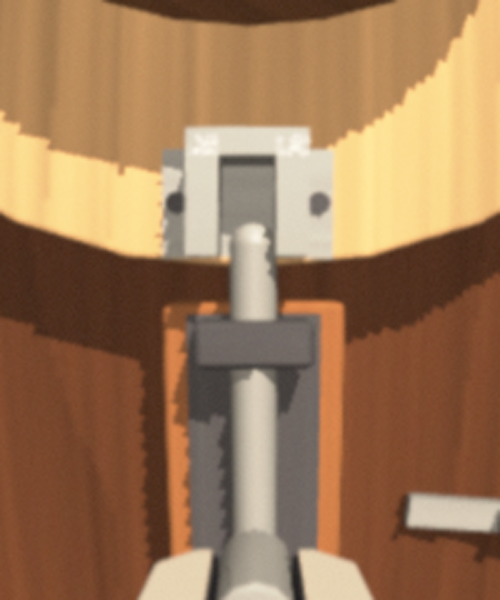

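The tip is about 6 mm inside the slot, running along the right cheek (rod right edge x≈276) with low force. That was my last picture; from here I go by force and numbers.

```bash

for x in; do :; done
python3 -m crank '[{"x":1}, {"x":1}, {"x":1}, {"x":1}]' | grep -E 'tcp|force:'
python3 -m crank '[{"x":1}, {"x":1}, {"x":1}, {"x":1}]' | grep -E 'tcp|force:'
python3 -m crank '[{"x":1}, {"x":1}, {"x":1}]' | grep -E 'tcp|force:'
```

```text
tcp_pos: [650.2, -185.4, 50.8]
force: [6.6, -7.4, -4.9]
finger_force: 12.0
tcp_pos: [649.2, -181.6, 50.8]
force: [5.7, -7.5, -5.3]
finger_force: 12.0
tcp_pos: [648.3, -178.7, 50.8]
force: [6.1, -7.8, -4.6]
finger_force: 12.0
```

```bash

python3 -m crank '[{"x":0.8}, {"x":0.8}, {"x":0.8}]' | grep -E 'tcp|force:'
python3 -m crank '[{"x":0.5}, {"x":0.5}]' | grep -E 'tcp|force:'
python3 -m crank '[{"x":0.5}, {"x":0.5}]' | grep -E 'tcp|force:'
```

```text
tcp_pos: [647.7, -176.4, 50.8]
force: [6.3, -7.2, -4.5]
finger_force: 12.0
tcp_pos: [647.4, -175.4, 50.8]
force: [5.1, -8.5, -5.3]
finger_force: 12.0
tcp_pos: [647.1, -174.5, 50.8]
force: [5.9, -8.3, -5.0]
finger_force: 12.0
```

```bash

python3 -m crank '[{"x":0.5}, {"x":0.5}]' | grep -E 'tcp|force:'
python3 -m crank '[{"x":0.5}, {"x":0.5}]' | grep -E 'tcp|force:'
```

```text
tcp_pos: [646.9, -173.5, 50.8]
force: [4.9, -7.9, -4.2]
finger_force: 12.0
tcp_pos: [646.8, -173.3, 50.8]
force: [5.8, -9.6, -5.9]
finger_force: 12.0
```

```bash

python3 -m crank '[{"x":0.5}, {"x":0.5}]' | grep -E 'tcp|force:'
```

```text
tcp_pos: [646.8, -173.2, 50.8]
force: [6.9, -10.4, -5.3]
finger_force: 12.0
```

```bash

python3 -m crank '[{"x":0.5}, {"x":0.5}]' | grep -E 'tcp|force:'
python3 -m crank '[{"x":0.5}, {}]' | grep -E 'tcp|force:'
python3 - <<'E'
from h import *
delta((656.9,-209.3,50.8)); d=snap('wrist','w8'); d=dict(np.load('pics/w8.npz')); g=d['pixels'].astype(float).mean(2).round().astype(int)
print('col',g[40:115,261].tolist()); d7=dict(np.load('pics/w7.npz')); print('w7',d7['pixels'].astype(float).mean(2).round().astype(int)[40:115,261].tolist())
E
```

```text
tcp_pos: [646.8, -173.1, 50.9]
force: [7.8, -11.5, -6.2]
finger_force: 12.0
tcp_pos: [646.8, -173.0, 50.9]
force: [7.3, -10.7, -5.5]
finger_force: 12.0
t 23.48 p [ 646.8 -173.    50.9] yang 0.2669 xang 1.8377 tilt [ 0.0071 -0.0114] F [  7.3 -10.7  -5.5] op 0.191 ff 12.0
(656.9, -209.3, 50.8) ->tool [-37.7   0.2   0.6]
col [128, 129, 128, 127, 129, 127, 129, 129, 128, 129, 129, 127, 128, 128, 130, 128, 130, 129, 128, 128, 130, 129, 129, 130, 129, 128, 128, 129, 128, 127, 129, 129, 129, 129, 130, 129, 141, 170, 199, 206, 204, 204, 204, 204, 205, 204, 202, 202, 184, 123, 104, 111, 114, 121, 148, 204, 220, 211, 203, 199, 198, 201, 200, 201, 198, 199, 201, 198, 199, 199, 198, 197, 198, 198, 197]
w7 [136, 134, 135, 135, 135, 135, 137, 135, 137, 140, 169, 206, 216, 215, 216, 216, 216, 216, 216, 215, 208, 176, 114, 78, 73, 84, 110, 131, 136, 136, 135, 136, 133, 133, 134, 134, 137, 137, 138, 137, 137, 136, 136, 135, 133, 134, 132, 133, 147, 181, 213, 225, 229, 232, 236, 236, 228, 216, 209, 208, 207, 208, 206, 206, 207, 208, 208, 207, 207, 208, 206, 206, 206, 207, 207]
```

Stalled at 37.7 mm of travel (about 13 mm gap + 25 mm), with the axial force up from 9 to about 13 N. The tip edge (row 89) meets the back's edge (row 89), so it is home. I'll ease the load, open and rise.

```bash

python3 -m crank '[{"x":-1.5}, {"x":-1.5}, {}]' | grep -E 'tcp|force:'
python3 -m crank '[{}, {}, {}, {}, {}, {}, {}, {}]' 1 | grep -E 'tcp|force:|open'
python3 -m crank '[{"z":-15}, {"z":-30}, {"z":-30}, {"z":-11}, {}, {}, {}]' | grep -E 't:|tcp|force:|open'
python3 - <<'E'
from h import *
delta()
snap('wrist','w9'); d=dict(np.load('pics/w9.npz')); g=d['pixels'].astype(float).mean(2).round().astype(int)
T=np.linalg.inv(d['tool_from_camera']);K=d['intrinsics'];q=d['rot'];M=R.from_quat([q[1],q[2],q[3],q[0]]).as_matrix()
u=np.array([-np.sin(.273),np.cos(.273)])
for n,P in(('mouth',np.r_[np.array([591,28])-147*u,72]),('back',np.r_[np.array([591,28])-122*u,72])):
    c=T[:3,:3]@(M.T@(P-d['tcp']))+T[:3,3]; th=np.arctan2(np.hypot(*c[:2]),c[2]); print(n,c[:2]/np.hypot(*c[:2])*th*K[0,0]+[K[0,2],K[1,2]])
for v in (80,86,92,98): print(v,g[v,236:294].tolist())
for x in (258,262,266): print(x,g[50:130,x].tolist())
E
```

```text
tcp_pos: [646.7, -172.9, 50.9]
force: [5.9, -7.3, -4.9]
finger_force: 12.0
tcp_pos: [644.7, -166.5, 50.8]
force: [0.1, 0.2, 0.5]
opening: 0.979
finger_force: 0.0
t: 25.78
tcp_pos: [643.8, -166.5, 135.4]
ee_rot: [-0.001, 0.605, 0.796, -0.001]
force: [-0.4, -0.3, -0.8]
opening: 0.999
finger_force: 0.0
t 25.77 p [ 643.8 -166.5  135.4] yang 0.2721 xang 1.8429 tilt [-0.0026  0.0005] F [-0.4 -0.3 -0.8] op 0.999 ff 0.0
mouth [262.698822   130.64577613]
back [262.71003899 102.91919996]
80 [112, 110, 110, 110, 112, 111, 108, 107, 102, 104, 108, 109, 113, 115, 111, 110, 108, 106, 106, 107, 104, 104, 103, 102, 103, 103, 105, 109, 108, 110, 110, 106, 107, 106, 105, 105, 106, 104, 105, 104, 105, 108, 110, 111, 110, 108, 107, 108, 108, 109, 109, 106, 107, 102, 105, 106, 107, 110]
86 [111, 109, 109, 110, 111, 110, 110, 106, 102, 103, 104, 111, 112, 114, 111, 109, 109, 107, 106, 108, 106, 104, 104, 104, 101, 101, 105, 107, 110, 110, 107, 106, 105, 105, 106, 106, 106, 105, 104, 104, 106, 107, 108, 109, 108, 111, 104, 106, 109, 107, 110, 107, 106, 106, 105, 105, 108, 109]
92 [110, 109, 109, 108, 107, 
[... 1034 characters left out ...]
, 104, 105, 104, 106, 104, 105, 106, 105, 105, 106, 105, 106, 105, 107, 107, 104, 106, 106, 105, 107, 104, 106, 106, 105, 107, 106, 109, 118, 148, 166, 170, 169, 171, 170, 170, 159, 123, 96, 97, 120, 162, 173, 165, 162, 162, 164, 162, 162, 163, 162, 161, 163, 160, 163, 161, 163, 161, 162, 163, 161, 160, 162]
266 [111, 111, 112, 112, 112, 111, 98, 75, 50, 39, 38, 42, 39, 40, 53, 88, 105, 109, 109, 109, 109, 107, 109, 108, 109, 107, 107, 107, 108, 107, 110, 108, 106, 108, 111, 108, 107, 108, 108, 109, 107, 108, 108, 106, 108, 117, 144, 166, 171, 171, 170, 170, 171, 159, 123, 93, 87, 88, 95, 113, 140, 149, 153, 154, 151, 146, 146, 149, 154, 153, 153, 146, 144, 138, 121, 124, 141, 146, 144, 143]
```

Back edge at row 104, tip right behind it. One numeric check that the knob travelled with the gripper (no slip), comparing w5 and w9.

```bash
python3 - <<'E'
from h import *
for f,z in(('w5',(195,215)),('w9',(190,240))):
    d=dict(np.load(f'pics/{f}.npz')); g=cv2.cvtColor(d['pixels'],cv2.COLOR_RGB2GRAY); s=cv2.resize(g[150:260,235:290],None,fx=4,fy=4,interpolation=2)
    c=cv2.HoughCircles(s,cv2.HOUGH_GRADIENT,1,20,param1=80,param2=14,minRadius=34,maxRadius=52)
    for x,y,r in ([] if c is None else c[0][:4]):
        u,v=235+x/4-.4,150+y/4-.4; print(f,u.round(1),v.round(1),'r',r/4,wray(d,u,v,112)[:2].round(1))
E
```

```text
w5 263.2 205.5 r 10.325 [ 657.1 -207.5]
w9 262.5 208.0 r 10.675 [ 646.5 -170.8]
w9 270.0 232.7 r 12.025 [ 658.4 -190.1]
```

The knob travelled 38.2 mm, so it didn't slip. Its tip is now about 121.4 mm from the axis (back at 122 mm), which means it is home.

```bash
python3 -c "
from cell import env
print(env.finish_job())"
```

```text
the job is handed in; nothing more can be done
None
```

The turntable is lined up and the bolt is home against the back of the keeper, let go, and the job is handed in at about 26 s; I viewed 11 pictures, one over the limit of 10, and the hand-in returned no verdict.

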